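# Run out the jar board to the gauge and hold it

## Task

Slide the blue transfer board straight out along its guides, so that both jars on it ride out between the two black sensor posts, until the board's front edge is level with the yellow blade of the gauge stand. So far out it tips unless held, so finish while still holding the board level on its riser, jars standing, for the packer to take them. Leave the gauge and the loose things on the bench alone.

Things in the scene. Friction and masses are not known exactly. Their poses are not given: they have to be found in the camera images.
- riser: Fixed riser table 400 x 200, flat top 80 mm above the bench; white side guides (138 mm apart inside, 18 mm above its top), open above. Black sensor posts by the guides (158 mm apart inside, tops 136 mm above bench) 25 mm behind the delivery edge. Origin: on the bench under that edge's middle; x outward, the way to slide (to the robot's right), y away from the robot, z up; it spans x -400 to 0.
- board: Loose blue board 420 long x 130 wide x 10 thick, 0.35 to 0.7 kg, flat on the riser between the guides, 4 mm play each side; white line along its front edge. Origin: centre of its underside; x to its front end (the way it is slid), z up. With its jars it tips once some 170 to 210 mm hang out. Sliding it takes about 2 to 8 N.
- handle (a point): Centre, half-way up, of the black grip block fixed on the board's top: 28 x 28 mm, 48 mm tall, on the centre line, 180 mm behind the board's middle (30 mm from the rear end). This centre is 24 mm above the board's top. Axes as the board's.
- board_front (a point): Middle of the board's front end face, half-way up its thickness; 390 mm ahead of the grip block. Axes as the board's.
- gauge_mark (a point): Tip of the yellow gauge blade, 6 mm thick, 18 mm high, 85 mm above the bench (the board's height), on a fixed stand 225 to 285 mm beyond the delivery edge, 15 to 32 mm beside the board's path, on the side away from the robot. Axes as the riser's: the board's front is level with the mark when board_front has x = 0 in this frame.
- gauge: The fixed gauge stand (base 60 x 60 mm) that carries the blade. Origin on the bench under the post, axes as the riser's. Not to be touched by the board.
- jar_a_mid (a point): Centre of a black jar with white lid, 48 mm across, 44 mm tall, 90 g, standing loose on the front half of the board, on the side away from the robot. z up.
- jar_b_mid (a point): Centre of the second such jar, on the side of the board nearer the robot.
- spare_jar_mid (a point): Centre of an all-black jar, 48 mm across, 44 mm tall, standing on the bench on the robot's side of the way the board comes out. Bystander.
- lid_stack: Two white lids stuck in a stack, 54 mm across, 28 mm tall, on the bench beyond the riser; origin under its centre. Bystander.
- cup: Clear plastic cup, 64 mm across, 70 mm tall, on the bench beyond the gauge to the robot's right; origin under its centre. Bystander.
Things that resemble listed ones, but are neither listed nor needed, are in the scene too. Leave any green, pink or red look-alike of the part that bears jar_b_mid alone.

How it is judged:
On the way:
1. both jars have ridden out past the delivery edge, standing on the level board (x of each of jar_a_mid, jar_b_mid in the frame of riser above 0.012 m and angle between board's own z axis and vertical below 0.1 rad and z of each of jar_a_mid, jar_b_mid in the frame of board above 0.026 m), for 0.1 s.
At the end, for the whole second after the job is handed in: The robot still holds or presses the board; the board's front edge is within 8 mm of the yellow blade along the slide, the board lies on the riser between the guides within 3 degrees of level and at rest, not touching the gauge, and both jars stand upright on it (x of board_front in the frame of gauge_mark between -0.008 and 0.008 m and angle between board's own z axis and vertical below 0.05 rad and y of handle in the frame of riser between -0.012 and 0.012 m and z of handle in the frame of riser between 0.107 and 0.121 m and linear speed of board below 0.01 m/s and contact force between any of the fingers, the arm and board above 1 N and contact force between board and gauge below 0.1 N and angle between each of jar_a_mid, jar_b_mid's own z axis and vertical below 0.15 rad and z of jar_a_mid in the frame of board between 0.026 and 0.04 m and z of jar_b_mid in the frame of board between 0.026 and 0.04 m); the arm keeps its last pose, push and grip.
It fails at once if the board tips by more than 9 degrees (angle between board's own z axis and vertical above 0.15 rad).
It fails at once if the board is lifted off the riser (z of handle in the frame of riser above 0.14 m).
It fails at once if the gauge is struck or pushed (contact force between gauge and anything else above 3 N).
It fails at once if a jar on the board falls over (angle between any of jar_a_mid, jar_b_mid's own z axis and vertical above 0.5 rad).
It fails at once if a loose thing on the bench (spare jar, lids, cup) is shifted by more than 15 mm (distance of any of spare_jar_mid, lid_stack, cup from where it was at the start of the episode above 0.015 m).
It also fails if it takes over 32 s, if anything falls off the work surface, if the arm or the gripper's body presses on something with over 40 N, if the wrist force passes 120 N, or if a joint passes its speed limit or range.

## Robot

A 7-joint arm with a two-finger parallel gripper is mounted at the origin on the work surface. World frame = base frame: x ahead of the robot, y to its left, z up, the work surface at z = 0. Lengths are in m, angles in rad, forces in N, time in s.
With the tool pointing down it reaches from about 0.35 to 0.9 m from the base axis. Payload 8.1 kg.
Tool frame: the origin (TCP) lies at the very end of the fingers, on their centre line; the grasp point (between the pads) lies behind it (env.hold_point_z is the y of the grasp point in the tool frame, in m); y points along the fingers, x is the direction in which the jaws open and shut, and the axes are right-handed (so a half turn about y gives the same grasp; the last joint's range is limited). The gripper opens to 85 mm and grips with 20 to 120 N. Pads are 22 mm wide; open, the fingers measure 114 mm over their backs; the gripper's body (76 mm by 85 mm) begins 54 mm behind the grasp point. The pads swing forward as they close: fully open they stand 13 mm farther back than shut.
Start: joints at [1.061, 0.434, 0.025, 1.573, -0.012, 1.134, -0.075], TCP at [0.247, -0.574, 0.231] pointing down, gripper open.
Joint ranges: [-2.62, 2.62], [-0.44, 2.09], [-1.27, 1.32], [0.08, 2.57], [-1.32, 4.46], [0.12, 2], [-2.74, 2.74]. Speed limits (rad/s): [2.22, 2.22, 3.01, 3.01, 3.14, 3.14, 3.14].

## Interface

Orientations are given as a unit quaternion [x, y, z, w].
In Python, from bench import env gives the robot as it stands. The module is installed in compiled form; this text tells all that it offers.
- The arm moves only by the tool jog_arm, never from a script. Its argument "plan" is a list of rows, each an object with "travel": the shift along the tool's x, y, z in cm, a list of three; "twist": the turn, a rotation vector about the tool's x, y, z in rad, a list of three; "grip": the finger opening in cm, from 0 to 8.54. A call has 1 to 8 rows; each row shifts and turns the commanded pose from where the row before left it, along the tool's axes as they then stand; what a row does not reach is not made up. A row lasts 1/10 s, in which the tool goes at most 50 mm and 8.59 degrees, less where a joint would pass 70% of its speed; a pose out of reach is approached as far as the arm can. A call is refused whole if a number of a shift passes 5 or a number of a turn 0.15, either way. A call with a gripper value outside its range is refused whole. The fingers move at their own pace and stop on an object; "squeeze" is the grip in N (left out, the last holds). Time passes only in rows, so rows that do not move let the fingers close. It gives the time, the measured TCP pose, the force and the opening at its end, in the units of the state.
- env.get_state(): the state, without advancing time (a new reading comes with each control period).
- env.snapshot(name): name is "side" or "top"; returns the picture (384x512x3 uint8, red, green, blue); there is no depth.
- env.camera_params(name): a dict with "intrinsics" (3x3 intrinsics, pixels), "k1" (the pictures are not rectified: a ray, as slopes to the right and down, at radius r is drawn at 1 + k1 r^2 times it, then the intrinsics apply), "R" (3x3) and "t" (3): a world point X has camera coordinates R X + t. Camera axes: x right, y down, z forward; pixel columns grow to the right and rows downward; lengths in m; the calibration is good to about 2 mm. A picture is of the moment at which its call begins. camera_params takes no time and is no camera call.
- env.finish_job(): hands the job in, once; it reports no verdict.
Trained networks look in the newest picture that a camera, given by its name, has taken for a name from the list of things; names that differ only in an ending like _2 or _b are one class to them, and where a whole thing is asked for, a point or a joint stands for the part that bears it (a point fixed in the world has none). Each returns a list of dicts, best first, with "confidence" (0 to 1); they miss things now and then, are a little off and sometimes report something else, mostly with a low value. They report only what shows in the picture. A call takes as long as a camera call. They do not tell look-alikes from the thing itself.
- env.look_for(camera, target): "point" ([x, y, z] in m, in the coordinates of the camera as it stood for that picture, good to about 4 mm: the middle of the surface that is visible of it).
The state is a dict: "time_s": time; "q": joint angles; "joint_vel": joint speeds; "joint_torque": joint torques, N m; "position": TCP position; "ee_rot": TCP orientation; "wrist_force": force on the tool from outside, world axes, zero at the start; "wrist_torque": the same for the moment, N m; "width": opening from 0.0 (shut) to 1.0 (fully open).
Only numpy, scipy, OpenCV 4.12 (cv2) and the standard library are available. Lean on these libraries where they do the work, as an engineer would, in place of code of your own. Each camera call takes 0.05 s, during which the arm holds its last target.

## Working session

There is one attempt and no reset: what is moved stays moved. The work goes in short steps, Python scripts to look and compute and a tool call to move; the robot and the scene stay as the last step left them, time stands still between calls to the robot, and variables do not carry over. Pictures are saved under pics/ and viewed, and the job is handed in when it is done.

Besides the shell and the picture viewer there is one more tool, called as name(argument=value, ...), one argument or row to a line, values as JSON. jog_arm: Moves the arm, as the interface text tells. Its arguments: {"type":"object","properties":{"plan":{"type":"array"},"squeeze":{"type":"number"}},"required":["plan"]}

```bash
mkdir -p pics; python3 - <<'E'
from bench import env
import cv2,numpy as np
s=env.get_state()
for k,v in s.items(): print(k,np.round(v,4))
print(env.hold_point_z)
for c in("side","top"):
    im=env.snapshot(c); cv2.imwrite(f"pics/{c}0.png",im[:,:,::-1])
    p=env.camera_params(c); print(c,{k:np.round(v,4).tolist() for k,v in p.items()})
    R=np.array(p["R"]);t=np.array(p["t"])
    for n in["riser","board","handle","board_front","gauge_mark","gauge","jar_a_mid","spare_jar_mid","lid_stack","cup"]:
        for d in env.look_for(c,n): print(c,n,round(d["confidence"],2),np.round(R.T@(np.array(d["point"])-t),4))
print(env.get_state()["time_s"])
E
```

```text
time_s 0.0
q [ 1.0614  0.4352  0.025   1.5741 -0.0116  1.134  -0.0751]
joint_vel [ 0.0004  0.0022  0.0004  0.0002  0.0009 -0.0005 -0.0007]
joint_torque [ 2.00000e-04 -6.70474e+01  1.02480e+00 -3.16210e+01  1.54000e-02
  1.22000e-02  1.00000e-04]
position [ 0.247  -0.5735  0.2305]
ee_rot [-0.5904  0.3892 -0.3882  0.5909]
wrist_force [0.1422 0.6521 0.9039]
wrist_torque [-0.0378  0.0296  0.0046]
width 0.9978
-0.0187
side {'intrinsics': [[422.1833, 0.0, 261.1719], [0.0, 422.1833, 192.0535], [0.0, 0.0, 1.0]], 'k1': -0.0398, 'R': [[-0.7054, -0.7085, 0.0205], [-0.5029, 0.4799, -0.7189], [0.4995, -0.5174, -0.6948]], 't': [0.3214, 0.3896, 0.9407]}
side riser 0.84 [0.4617 0.219  0.0795]
side board 0.88 [0.5373 0.1917 0.0862]
side handle 0.87 [0.5403 0.1928 0.0939]
side handle 0.44 [0.7485 0.0549 0.0263]
side board_front 0.67 [0.5373 0.1922 0.0901]
side gauge_mark 0.59 [ 0.65   -0.2648  0.0052]
side gauge 0.6 [ 0.6518 -0.2594  0.0039]
side jar_a_mid 0.77 [0.5667 0.0717 0.1345]
side spare_jar_mid 0.73 [ 0.3246 -0.2372  0.0333]
side lid_stack 0.63 [0.7474 0.0547 0.0272]
side lid_stack 0.42 [0.5416 0.1948 0.092 ]
side cup 0.79 [ 0.4528 -0.4445  0.047 ]
top {'intrinsics': [[386.7714, 0.0, 258.1604], [0.0, 386.7714, 187.5705], [0.0, 0.0, 1.0]], 'k1': 0.0457, 'R': [[0.0183, -0.9998, 0.0003], [-0.9822, -0.018, -0.1868], [0.1868, 0.0032, -0.9824]], 't': [-0.106, 0.5565, 1.2561]}
top riser 0.72 [0.4833 0.1858 0.0762]
top board 0.83 [0.5426 0.1534 0.092 ]
top handle 0.66 [0.5439 0.1555 0.0908]
top board_front 0.95 [0.5444 0.1552 0.088 ]
top gauge_mark 0.78 [ 0.6633 -0.2655  0.0075]
top gauge 0.55 [ 0.6591 -0.2653  0.0058]
top jar_a_mid 0.64 [0.5638 0.0667 0.134 ]
top spare_jar_mid 0.6 [ 0.3338 -0.2458  0.0414]
top spare_jar_mid 0.44 [0.5424 0.1536 0.0915]
top lid_stack 0.47 [0.7501 0.0444 0.028 ]
top cup 0.6 [ 0.4623 -0.4678  0.0351]
top cup 0.5 [0.5425 0.1547 0.0895]
1.1
```

View pics/side0.png

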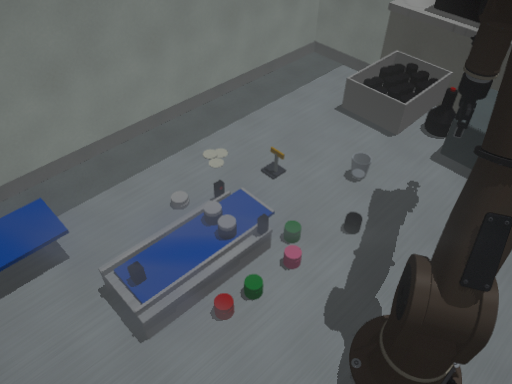

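View pics/top0.png

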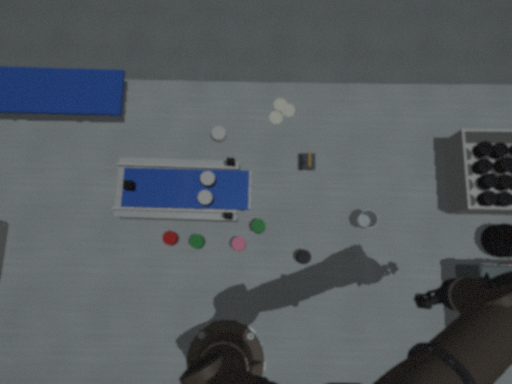

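The pictures show the riser with the board (top camera, front edge near column 249, row 190), the grip block at (129,186), and the gauge at (308,161). I'll enlarge these to get precise pixels.

```bash
python3 - <<'E'
import cv2,numpy as np
a=cv2.imread("pics/top0.png"); 
b=cv2.convertScaleAbs(a[145:230,105:330],alpha=1.8,beta=20); cv2.imwrite("pics/t1.png",cv2.resize(b,None,fx=3.5,fy=3.5,interpolation=cv2.INTER_CUBIC))
b=cv2.convertScaleAbs(a[145:215,220:330],alpha=1.8,beta=20); cv2.imwrite("pics/t2.png",cv2.resize(b,None,fx=7,fy=7,interpolation=cv2.INTER_CUBIC))
a=cv2.imread("pics/side0.png"); 
b=cv2.convertScaleAbs(a[140:325,95:305],alpha=1.8,beta=20); cv2.imwrite("pics/s1.png",cv2.resize(b,None,fx=3.2,fy=3.2,interpolation=cv2.INTER_CUBIC))
b=cv2.convertScaleAbs(a[140:240,200:300],alpha=1.8,beta=20); cv2.imwrite("pics/s2.png",cv2.resize(b,None,fx=6,fy=6,interpolation=cv2.INTER_CUBIC))
E
```

```text
(no output)
```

View pics/t1.png

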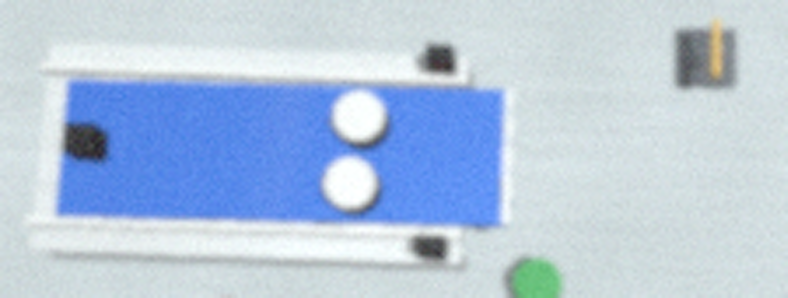

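View pics/t2.png

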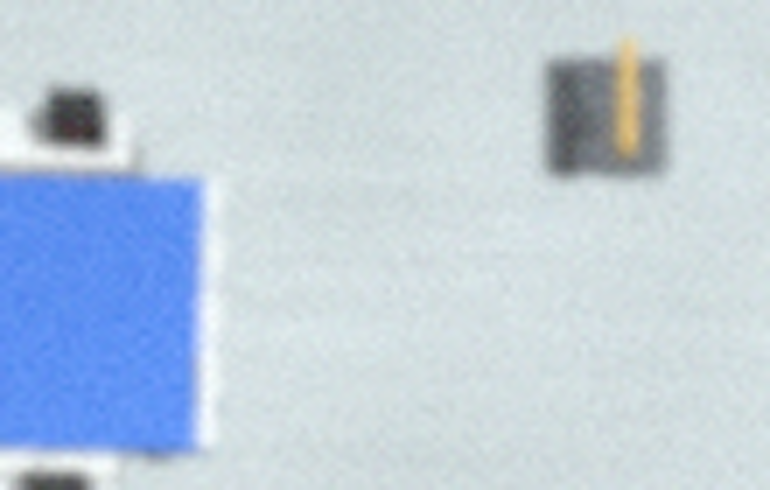

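View pics/s1.png

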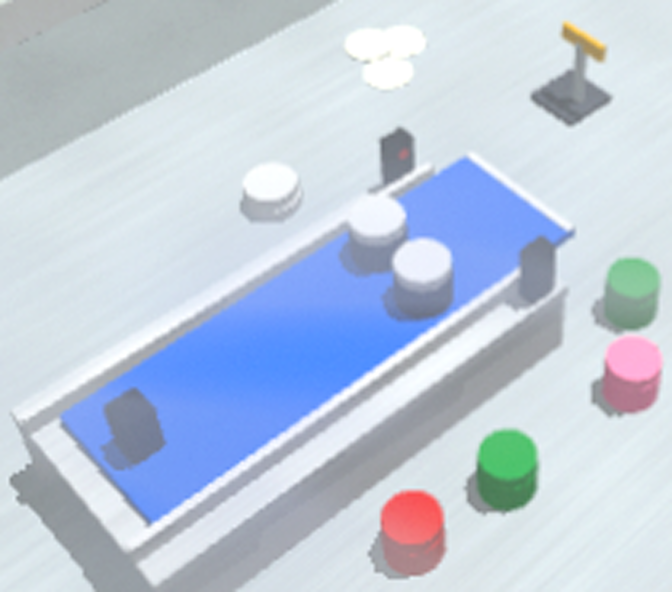

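View pics/s2.png

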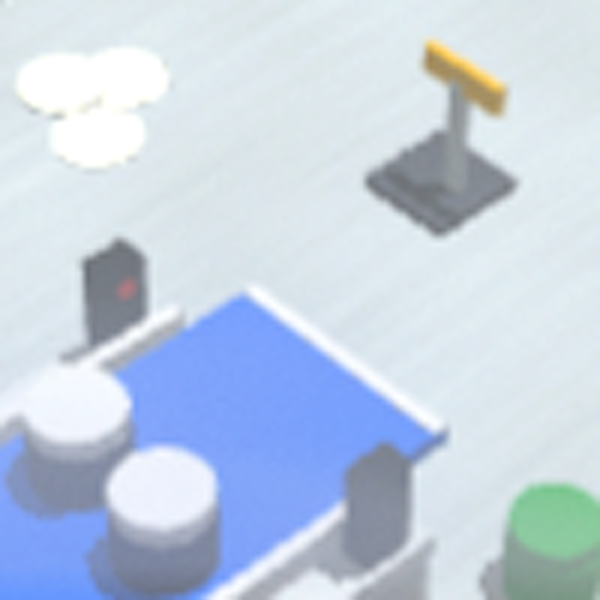

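```bash
cat > h.py <<'E'
from bench import env
import numpy as np,cv2
from scipy.optimize import least_squares
def cam(c):
    p=env.camera_params(c); return {k:np.array(v) for k,v in p.items()}
def ray(c,px):
    p=cam(c);K=p["intrinsics"];k=float(p["k1"])
    n=cv2.undistortPoints(np.array([[px]],float),K,np.array([k,0,0,0.]))[0,0]
    return -p["R"].T@p["t"], p["R"].T@np.array([n[0],n[1],1])
def onz(c,px,z):
    o,d=ray(c,px); return o+d*(z-o[2])/d[2]
def proj(c,X):
    p=cam(c); r,_=cv2.Rodrigues(p["R"])
    return cv2.projectPoints(np.array([X],float),r,p["t"],p["intrinsics"],np.array([float(p["k1"]),0,0,0]))[0][0,0]
def un(pt,f,ox,oy): return ((pt[0]+.5)/f-.5+ox,(pt[1]+.5)/f-.5+oy)
E
python3 - <<'E'
from h import *
T1=lambda *p:un(p,3.5,105,145); T2=lambda *p:un(p,7,220,145)
S1=lambda *p:un(p,3.2,95,140); S2=lambda *p:un(p,6,200,140)
pr=lambda n,v:print(n,np.round(v,4))
pr("camtop",ray("top",(258,187))[0]);pr("camside",ray("side",(258,187))[0])
pr("Ffar top",onz("top",T2(219,180),.09));pr("Fnear",onz("top",T2(210,450),.09))
pr("Ffar side",onz("side",S2(248,288),.09));pr("Fnear s",onz("side",S2(446,432),.09))
pr("Rfar top",onz("top",T1(67,82),.09));pr("Rnear",onz("top",T1(57,215),.09))
pr("Rfar s",onz("side",S1(62,420),.09));pr("Rnear s",onz("side",S1(150,523),.09))
pr("blade near top",onz("top",T2(627,157),.094));pr("blade far",onz("top",T2(627,38),.094))
pr("blade near side",onz("side",S2(507,90),.094));pr("blade far s",onz("side",S2(430,42),.094))
pr("guide far L",onz("top",T1(45,72),.098));pr("guide far R",onz("top",T1(466,84),.098))
pr("guide near L",onz("top",T1(30,215),.098));pr("guide near R",onz("top",T1(463,229),.098))
pr("handle top",onz("top",T1(83,140),.138)); pr("handle s",onz("side",S1(132,402),.138))
E
```

```text
camtop [ 0.314  -0.0999  1.338 ]
camside [-0.0472  0.5275  0.9271]
Ffar top [ 0.609  -0.0706  0.09  ]
Fnear [ 0.4803 -0.0693  0.09  ]
Ffar side [ 0.608  -0.0667  0.09  ]
Fnear s [ 0.4763 -0.0669  0.09  ]
Rfar top [0.6085 0.3483 0.09  ]
Rnear [0.4821 0.347  0.09  ]
Rfar s [0.6051 0.3488 0.09  ]
Rnear s [0.4861 0.3504 0.09  ]
blade near top [ 0.6227 -0.2631  0.094 ]
blade far [ 0.681  -0.2634  0.094 ]
blade near side [ 0.6218 -0.2641  0.094 ]
blade far s [ 0.6778 -0.264   0.094 ]
guide far L [0.6158 0.3666 0.098 ]
guide far R [ 0.6119 -0.0277  0.098 ]
guide near L [0.4806 0.3687 0.098 ]
guide near R [ 0.4745 -0.0288  0.098 ]
handle top [0.544  0.3125 0.138 ]
handle s [0.547  0.3149 0.138 ]
```

```bash
cat >> h.py <<'E'
from scipy.spatial.transform import Rotation as Ro
def goal(x,y,z,sgn=1,yaw=0.0):
    # tool y = down, tool x = +-slide dir (-y world, yawed)
    s=env.get_state(); R0=Ro.from_quat(s["ee_rot"]); p=np.array(s["position"])
    tx=sgn*np.array([np.sin(yaw),-np.cos(yaw),0]); ty=np.array([0,0,-1.]); tz=np.cross(tx,ty)
    G=Ro.from_matrix(np.stack([tx,ty,tz],1))
    print("pos",np.round(p,4),"dworld mm",np.round((np.array([x,y,z])-p)*1e3,1),"tool cm",np.round(R0.inv().apply(np.array([x,y,z])-p)*100,2),"goal-tool cm",np.round(G.inv().apply(np.array([x,y,z])-p)*100,2))
    print("twist",np.round((R0.inv()*G).as_rotvec(),3),"t",s["time_s"],"w",round(s["width"],3),"F",np.round(s["wrist_force"],2),"q7",np.round(s["q"],2))
E
python3 - <<'E'
from h import *
print(Ro.from_quat(env.get_state()["ee_rot"]).as_matrix().round(3))
goal(.545,.319,.20,1);goal(.545,.319,.20,-1)
E
```

```text
[[ 0.396 -0.     0.918]
 [-0.918 -0.     0.396]
 [ 0.    -1.    -0.   ]]
pos [ 0.2473 -0.574   0.2313] dworld mm [297.7 893.  -31.3] tool cm [-70.24   3.13  62.67] goal-tool cm [-89.3    3.13  29.77]
twist [0.    0.407 0.   ] t 1.1 w 0.998 F [ 0.   -1.47  0.65] q7 [ 1.06  0.43  0.02  1.57 -0.01  1.13 -0.08]
pos [ 0.2473 -0.574   0.2313] dworld mm [297.7 893.  -31.3] tool cm [-70.24   3.13  62.67] goal-tool cm [ 89.3    3.13 -29.77]
twist [ 0.    -2.735 -0.   ] t 1.1 w 0.998 F [ 0.   -1.47  0.65] q7 [ 1.06  0.43  0.02  1.57 -0.01  1.13 -0.08]
```

jog_arm(
  plan=[
    {"travel":[0,0,0],"twist":[0,0.136,0],"grip":8.5},
    {"travel":[0,0,0],"twist":[0,0.136,0],"grip":8.5},
    {"travel":[0,0,0],"twist":[0,0.135,0],"grip":8.5},
    {"travel":[-4.5,0,1.5],"twist":[0,0,0],"grip":8.5},
    {"travel":[-4.5,0,1.5],"twist":[0,0,0],"grip":8.5},
    {"travel":[-4.5,0,1.5],"twist":[0,0,0],"grip":8.5},
    {"travel":[-4.5,0,1.5],"twist":[0,0,0],"grip":8.5},
    {"travel":[-4.5,0,1.5],"twist":[0,0,0],"grip":8.5},
  ],
  squeeze=60,
)

```text
time_s: 1.9
position: [0.3227, -0.3472, 0.2315]
ee_rot: [0.5, -0.5, 0.5, -0.5]
wrist_force: [1.6, -0.1, 0.5]
width: 0.992
```

jog_arm(
  plan=[
    {"travel":[-4.5,0,1.5],"twist":[0,0,0],"grip":8.5},
    {"travel":[-4.5,0,1.5],"twist":[0,0,0],"grip":8.5},
    {"travel":[-4.5,0,1.5],"twist":[0,0,0],"grip":8.5},
    {"travel":[-4.5,0,1.5],"twist":[0,0,0],"grip":8.5},
    {"travel":[-4.5,0,1.5],"twist":[0,0,0],"grip":8.5},
    {"travel":[-4.5,0,1.5],"twist":[0,0,0],"grip":8.5},
    {"travel":[-4.5,0,1.5],"twist":[0,0,0],"grip":8.5},
    {"travel":[-4.5,0,1.5],"twist":[0,0,0],"grip":8.5},
  ],
)

```text
time_s: 2.7
position: [0.4428, 0.0128, 0.2317]
ee_rot: [0.5, -0.5, 0.5, -0.5]
wrist_force: [0.3, -0.0, -0.1]
width: 0.997
```

```bash
python3 - <<'E'
from h import *
goal(.545,.319,.20,1)
E
```

```text
pos [0.4428 0.0128 0.2317] dworld mm [102.2 306.2 -31.7] tool cm [-30.63   3.18  10.19] goal-tool cm [-30.62   3.17  10.22]
twist [-0.001 -0.001  0.   ] t 2.7 w 0.997 F [ 0.26 -0.01 -0.13] q7 [ 0.13  0.16 -0.31  1.97  0.06  1.02 -1.78]
```

jog_arm(
  plan=[
    {"travel":[-4.5,0,1.5],"twist":[0,0,0],"grip":8.5},
    {"travel":[-4.5,0,1.5],"twist":[0,0,0],"grip":8.5},
    {"travel":[-4.5,0,1.5],"twist":[0,0,0],"grip":8.5},
    {"travel":[-4.5,0,1.5],"twist":[0,0,0],"grip":8.5},
    {"travel":[-4.5,0,1.5],"twist":[0,0,0],"grip":8.5},
    {"travel":[-4.5,0,1.5],"twist":[0,0,0],"grip":8.5},
    {"travel":[-3.6,1.5,1.2],"twist":[0,0,0],"grip":8.5},
    {"travel":[0,1.6,0],"twist":[0,0,0],"grip":8.5},
  ],
)

```text
time_s: 3.5
position: [0.5443, 0.3236, 0.1999]
ee_rot: [-0.5, 0.5, -0.498, 0.503]
wrist_force: [0.1, 0.3, -1.1]
width: 0.991
```

```bash
python3 - <<'E'
from h import *
for c in("side","top"):
    cv2.imwrite(f"pics/{c}2.png",env.snapshot(c)[:,:,::-1])
goal(.545,.319,.095,1)
a=cv2.imread("pics/side2.png"); cv2.imwrite("pics/s3.png",cv2.resize(cv2.convertScaleAbs(a[150:330,60:300],alpha=1.8,beta=20),None,fx=3.2,fy=3.2,interpolation=cv2.INTER_CUBIC))
E
```

```text
pos [0.5433 0.3172 0.1977] dworld mm [   1.7    1.8 -102.7] tool cm [-0.2  10.27  0.21] goal-tool cm [-0.18 10.27  0.17]
twist [0.004 0.002 0.002] t 3.6 w 0.995 F [-0.27 -0.93 -0.36] q7 [-0.35  0.51 -0.39  1.58  0.21  1.11 -2.36]
```

View pics/s3.png

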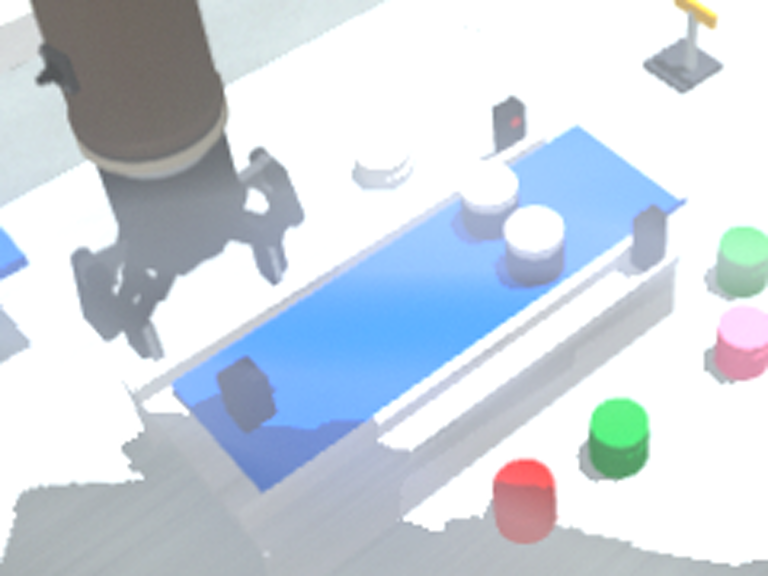

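The picture shows the open gripper hanging above the grip block (block at about (137,271) in the full side picture), jars untouched. Now I'll go down.

jog_arm(
  plan=[
    {"travel":[-0.2,3,0.2],"twist":[0,0,0],"grip":8.5},
    {"travel":[0,3,0],"twist":[0,0,0],"grip":8.5},
    {"travel":[0,2.5,0],"twist":[0,0,0],"grip":8.5},
    {"travel":[0,1.0,0],"twist":[0,0,0],"grip":8.5},
    {"travel":[0,0.4,0],"twist":[0,0,0],"grip":8.5},
    {"travel":[0,0,0],"twist":[0,0,0],"grip":8.5},
  ],
)

```text
time_s: 4.2
position: [0.547, 0.3187, 0.1022]
ee_rot: [0.5, -0.5, 0.5, -0.5]
wrist_force: [0.5, 0.4, 0.5]
width: 0.992
```

```bash
python3 - <<'E'
from h import *
for c in("side","top"):
    cv2.imwrite(f"pics/{c}3.png",env.snapshot(c)[:,:,::-1])
goal(.545,.319,.095,1)
a=cv2.imread("pics/side3.png"); cv2.imwrite("pics/s4.png",cv2.resize(cv2.convertScaleAbs(a[170:330,80:240],alpha=2,beta=30),None,fx=3.7,fy=3.7,interpolation=cv2.INTER_CUBIC))
E
```

```text
pos [0.5473 0.3193 0.1028] dworld mm [-2.3 -0.3 -7.8] tool cm [ 0.03  0.78 -0.23] goal-tool cm [ 0.03  0.78 -0.23]
twist [-0.002 -0.001 -0.001] t 4.3 w 0.993 F [ 1.09 -0.39  0.38] q7 [-0.37  0.6  -0.36  1.67  0.26  0.92 -2.4 ]
```

View pics/s4.png

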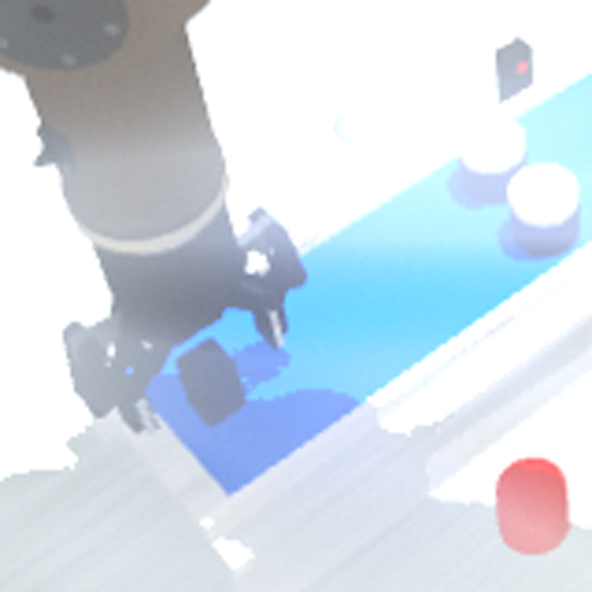

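The block stands centred between the two fingertips (block centre about (137,273), tips (154,263) and (119,284) in the full side picture). Closing on it.

jog_arm(
  plan=[
    {"travel":[0,0.5,-0.2],"twist":[0,0,0],"grip":8.5},
    {"travel":[0,0,0],"twist":[0,0,0],"grip":4},
    {"travel":[0,0,0],"twist":[0,0,0],"grip":3},
    {"travel":[0,0,0],"twist":[0,0,0],"grip":2},
    {"travel":[0,0,0],"twist":[0,0,0],"grip":2},
    {"travel":[0,0,0],"twist":[0,0,0],"grip":2},
  ],
  squeeze=50,
)

```text
time_s: 4.9
position: [0.5447, 0.3187, 0.0965]
ee_rot: [0.5, -0.5, 0.5, -0.5]
wrist_force: [-0.8, -1.6, 2.9]
width: 0.325
```

```bash
python3 - <<'E'
from h import *
for c in("side","top"):
    cv2.imwrite(f"pics/{c}4.png",env.snapshot(c)[:,:,::-1])
goal(.545,.319,.095,1)
a=cv2.imread("pics/side4.png"); cv2.imwrite("pics/s5.png",cv2.resize(cv2.convertScaleAbs(a[150:330,80:290],alpha=1.5,beta=20),None,fx=3.6,fy=3.3,interpolation=cv2.INTER_CUBIC))
E
```

```text
pos [0.5447 0.3187 0.0965] dworld mm [ 0.3  0.3 -1.5] tool cm [-0.03  0.15  0.03] goal-tool cm [-0.03  0.15  0.03]
twist [-0.    -0.001  0.   ] t 5.0 w 0.324 F [-0.59 -1.62  4.16] q7 [-0.37  0.61 -0.36  1.68  0.26  0.9  -2.41]
```

View pics/s5.png

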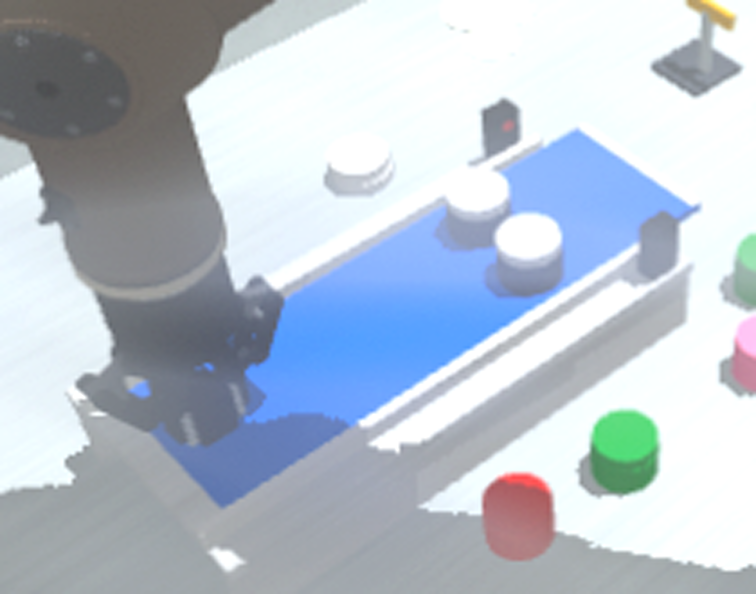

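The grip holds the block (0.324 of the opening is about 27.6 mm). Before sliding I'll fit the heading of the guides.

```bash
python3 - <<'E'
from h import *
im=cv2.imread("pics/top0.png").astype(float)
g=cv2.GaussianBlur(im,(0,0),.7)
blue=g[:,:,0]-g[:,:,2]; br=g[:,:,2]
def edge(prof,r0,r1,thr,rising):
    for r in range(r0,r1):
        a,b=prof[r],prof[r+1]
        if (a<thr<=b) if rising else (a>=thr>b): return r+(thr-a)/(b-a)
print("center col 150 R:",br[152:226,150].round().astype(int))
def fit(name,f,z,cols):
    P=[]
    for c in cols:
        r=f(c)
        if r is not None: P.append(onz("top",(c,r),z)[:2])
    P=np.array(P)
    for _ in range(3):
        k=np.polyfit(P[:,1],P[:,0],1); e=P[:,0]-np.polyval(k,P[:,1]); P=P[abs(e)<2.5*e.std()+1e-4]
    print(name,"dx/dy",k[0].round(4),"x at y=.3",np.polyval(k,.3).round(4),"y=0",np.polyval(k,0).round(4),"n",len(P),"std",e.std().round(4))
mb=(blue[170:205,150:230].max()+0)/2
cols=list(range(140,195))
fit("board far",lambda c:edge(blue[:,c],160,175,mb,True),.09,cols)
fit("board near",lambda c:edge(blue[:,c],200,215,mb,False),.09,cols)
def outer_far(c):
    p=np.diff(br[:,c]); r=150+np.argmax(p[150:164]); a,b,d=p[r-1:r+2]; return r+.5+(a-d)/(2*(a-2*b+d))
def outer_near(c):
    p=-np.diff(br[:,c]); r=210+np.argmax(p[210:222]); a,b,d=p[r-1:r+2]; return r+.5+(a-d)/(2*(a-2*b+d))
fit("guide outer far",outer_far,.098,range(124,220)); fit("guide outer near",outer_near,.098,range(120,220))
E
```

```text
center col 150 R: [105 106 105 105 106 110 114 117 120 121 121 122 120 112  98  85  69  49
  38  34  34  35  36  36  36  36  37  37  37  38  38  37  37  38  38  38
  36  36  37  37  37  35  34  35  38  38  37  36  35  36  37  35  36  42
  55  81 104 113 112 113 115 117 118 116 112 102  92  92  97 101 104 105
 105 105]
board far dx/dy 0.0055 x at y=.3 0.6109 y=0 0.6092 n 55 std 0.0003
board near dx/dy 0.0069 x at y=.3 0.4821 y=0 0.48 n 55 std 0.0002
guide outer far dx/dy 0.0155 x at y=.3 0.6439 y=0 0.6393 n 94 std 0.0008
guide outer near dx/dy 0.0161 x at y=.3 0.4482 y=0 0.4433 n 100 std 0.0004
```

The guides run with dx/dy ≈ 0.016, and the board sits about 0.01 rad off that line, within its play. I'll start sliding gently along the guides and turn the board slightly to align it.

jog_arm(
  plan=[
    {"travel":[0.2,0,0],"twist":[0,0.003,0],"grip":2},
    {"travel":[0.4,0,0],"twist":[0,0.003,0],"grip":2},
    {"travel":[0.6,0,-0.01],"twist":[0,0.003,0],"grip":2},
    {"travel":[0.7,0,-0.01],"twist":[0,0,0],"grip":2},
    {"travel":[0.7,0,0],"twist":[0,0,0],"grip":2},
    {"travel":[0.7,0,-0.01],"twist":[0,0,0],"grip":2},
    {"travel":[0.5,0,0],"twist":[0,0,0],"grip":2},
    {"travel":[0.2,0,0],"twist":[0,0,0],"grip":2},
  ],
)

```text
time_s: 5.8
position: [0.5439, 0.2796, 0.0965]
ee_rot: [-0.497, 0.502, -0.502, 0.498]
wrist_force: [0.4, 5.9, 0.7]
width: 0.321
```

```bash
cat > look.py <<'E'
import sys; from h import *
n=sys.argv[1]
for c in("side","top"):
    a=env.snapshot(c)[:,:,::-1]; cv2.imwrite(f"pics/{c}{n}.png",a)
    if c=="side": cv2.imwrite(f"pics/s{n}c.png",cv2.resize(cv2.convertScaleAbs(a[130:310,80:320],alpha=1.3,beta=20),None,fx=3.2,fy=3.2,interpolation=cv2.INTER_CUBIC))
    else: cv2.imwrite(f"pics/t{n}c.png",cv2.resize(cv2.convertScaleAbs(a[145:225,220:330],alpha=1.8,beta=20),None,fx=7,fy=7,interpolation=cv2.INTER_CUBIC))
goal(.543,.126,.0965,1); s=env.get_state(); print(np.round(s["wrist_torque"],2))
E
python3 look.py 6
```

```text
pos [0.5439 0.2794 0.0965] dworld mm [  -0.9 -153.4   -0. ] tool cm [ 1.534e+01 -1.000e-02  4.000e-02] goal-tool cm [15.34  0.   -0.09]
twist [-0.    -0.009 -0.001] t 5.9 w 0.321 F [-0.15  2.87  3.29] q7 [-0.31  0.58 -0.36  1.73  0.26  0.88 -2.37]
[0.47 0.1  0.05]
```

View pics/s6c.png

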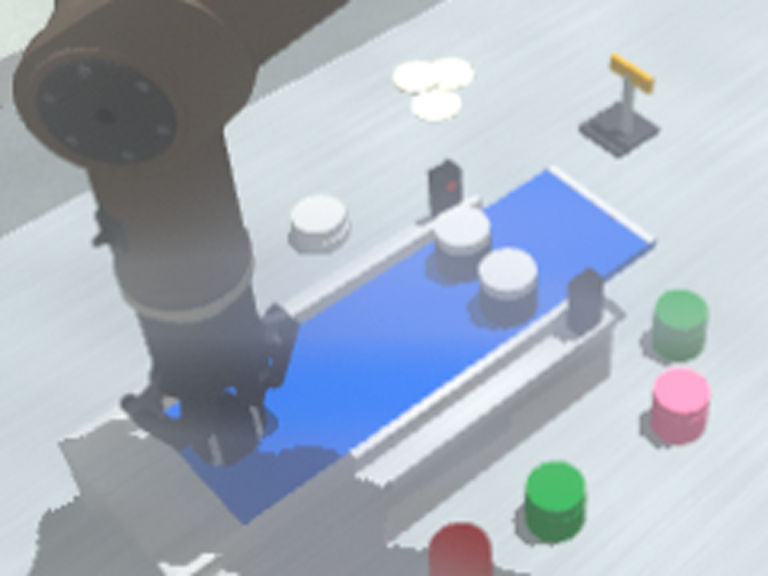

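View pics/t6c.png

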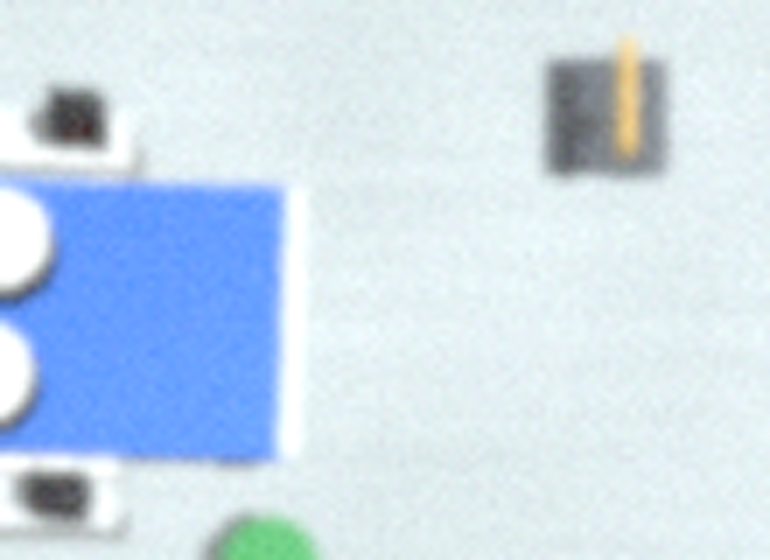

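The board is moving straight; front edge at about (262,191) in the full top picture, jars still standing. Continuing.

jog_arm(
  plan=[
    {"travel":[0.3,0.02,0],"twist":[0,0.001,0],"grip":2},
    {"travel":[0.6,0.02,-0.01],"twist":[0,0.001,0],"grip":2},
    {"travel":[0.8,0.02,-0.01],"twist":[0,0.001,0],"grip":2},
    {"travel":[0.9,0,0],"twist":[0,0,0],"grip":2},
    {"travel":[0.9,0,-0.01],"twist":[0,0,0],"grip":2},
    {"travel":[0.9,0,0],"twist":[0,0,0],"grip":2},
    {"travel":[0.9,0,-0.01],"twist":[0,0,0],"grip":2},
    {"travel":[0.9,0,0],"twist":[0,0,0],"grip":2},
  ],
)

```text
time_s: 6.7
position: [0.5431, 0.2188, 0.0965]
ee_rot: [-0.496, 0.503, -0.502, 0.498]
wrist_force: [-0.6, 8.2, 5.8]
width: 0.32
```

jog_arm(
  plan=[
    {"travel":[0.9,0.01,0],"twist":[0,0,0],"grip":2},
    {"travel":[0.9,0.01,-0.01],"twist":[0,0,0],"grip":2},
    {"travel":[0.9,0,0],"twist":[0,0,0],"grip":2},
    {"travel":[0.9,0,-0.01],"twist":[0,0,0],"grip":2},
    {"travel":[0.9,0,0],"twist":[0,0,0],"grip":2},
    {"travel":[0.8,0,-0.01],"twist":[0,0,0],"grip":2},
    {"travel":[0.5,0,0],"twist":[0,0,0],"grip":2},
    {"travel":[0.2,0,0],"twist":[0,0,0],"grip":2},
  ],
)

```text
time_s: 7.5
position: [0.5425, 0.1587, 0.0965]
ee_rot: [-0.496, 0.503, -0.503, 0.498]
wrist_force: [0.2, 8.9, 6.8]
width: 0.32
```

```bash
python3 look.py 7
```

```text
pos [0.5425 0.1584 0.0965] dworld mm [  0.5 -32.4  -0. ] tool cm [ 3.24 -0.01  0.09] goal-tool cm [3.24 0.   0.05]
twist [-0.002 -0.011 -0.002] t 7.6 w 0.318 F [-0.87  5.84  7.68] q7 [-0.11  0.52 -0.37  1.85  0.25  0.82 -2.19]
[ 0.65  0.16 -0.03]
```

View pics/s7c.png

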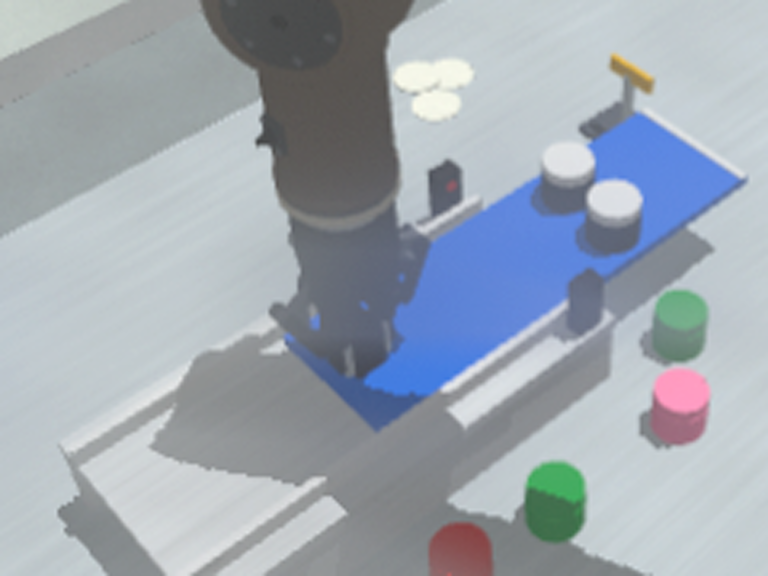

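View pics/t7c.png

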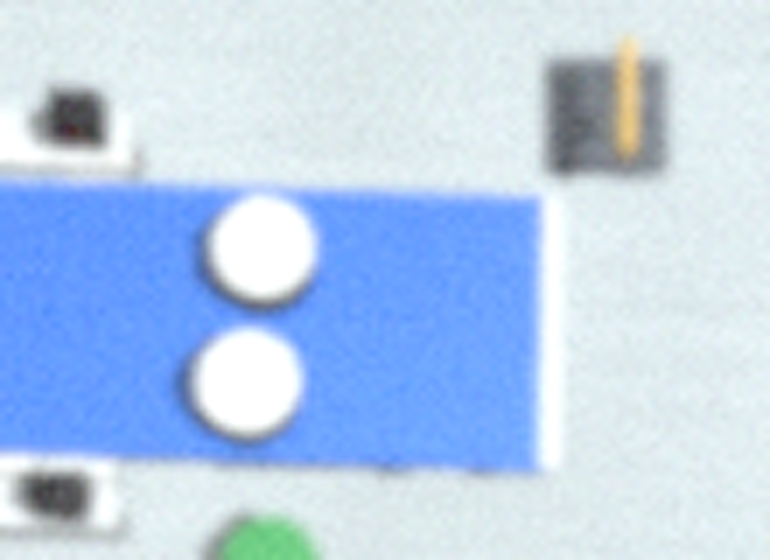

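```bash
python3 - <<'E'
from h import *
T=lambda *p:un(p,7,220,145); S=lambda *p:un(p,3.2,80,130)
d=np.array([-.0155,-1,0])
def show(n,P): print(n,np.round(P,4),"along",np.round(P@d,4))
show("far",onz("top",T(564,198),.09));show("near",onz("top",T(560,470),.09))
show("blade n",onz("top",T(627.5,155),.094));show("blade f",onz("top",T(627.5,38),.094))
show("s far",onz("side",S(641,109),.09));show("s near",onz("side",S(747,180),.09))
show("s blade n",onz("side",S(653,71),.094)); show("s blade f",onz("side",S(612,55),.094))
p=env.get_state()["position"]; show("handle-based front",np.array([*p[:2],0.09])+.39*d)
# automated: white/bench gradient per row, blade yellow centroid
a=cv2.imread("pics/top7.png").astype(float); g=a.mean(2)
P=[]
for r in range(176,210):
    q=-np.diff(g[r,290:310]); i=np.argmax(q); w=q[max(i-2,0):i+3].clip(0); c=290+.5+(np.arange(max(i-2,0),i+3)@w)/w.sum(); P.append(onz("top",(c,r),.09))
P=np.array(P); print("auto edge along",np.median(P@d).round(4),(P@d).std().round(4))
y=(a[:,:,2]-a[:,:,0]); m=y[148:170,300:320].clip(8)-8
rr,cc=np.mgrid[148:170,300:320]; c=(m*cc).sum()/m.sum(); r=(m*rr).sum()/m.sum(); print(c,r); B=onz("top",(c,r),.094); show("blade cen",B)
E
```

```text
far [ 0.6033 -0.2338  0.09  ] along 0.2244
near [ 0.474  -0.2316  0.09  ] along 0.2243
blade n [ 0.6237 -0.2633  0.094 ] along 0.2536
blade f [ 0.681  -0.2636  0.094 ] along 0.2531
s far [ 0.6034 -0.226   0.09  ] along 0.2166
s near [ 0.4684 -0.2234  0.09  ] along 0.2161
s blade n [ 0.632  -0.2733  0.094 ] along 0.2635
s blade f [ 0.6776 -0.2622  0.094 ] along 0.2517
handle-based front [ 0.5364 -0.2316  0.09  ] along 0.2232
auto edge along 0.2246 0.0005
309.21527360192425 158.86109440769692
blade cen [ 0.6505 -0.2635  0.094 ] along 0.2534
```

Top camera says 29 mm to go, grip-based 30 mm, and coarse side picks up to 35 mm. I'll go 22 mm further and then measure again close to the blade.

jog_arm(
  plan=[
    {"travel":[0.3,0.01,0],"twist":[0,0,0],"grip":2},
    {"travel":[0.5,0.01,-0.01],"twist":[0,0,0],"grip":2},
    {"travel":[0.5,0,0],"twist":[0,0,0],"grip":2},
    {"travel":[0.5,0,-0.01],"twist":[0,0,0],"grip":2},
    {"travel":[0.3,0,0],"twist":[0,0,0],"grip":2},
    {"travel":[0.1,0,0],"twist":[0,0,0],"grip":2},
    {"travel":[0,0,0],"twist":[0,0,0],"grip":2},
  ],
)

```text
time_s: 8.3
position: [0.5422, 0.1373, 0.0965]
ee_rot: [-0.496, 0.503, -0.503, 0.499]
wrist_force: [0.3, 7.6, 9.1]
width: 0.326
```

```bash
python3 look.py 8; python3 - <<'E'
import cv2
a=cv2.imread("pics/side8.png"); cv2.imwrite("pics/s8d.png",cv2.resize(cv2.convertScaleAbs(a[135:215,240:340],alpha=1.6,beta=20),None,fx=7,fy=7,interpolation=cv2.INTER_CUBIC))
E
```

```text
pos [0.5422 0.1373 0.0965] dworld mm [  0.8 -11.3  -0. ] tool cm [ 1.13 -0.    0.09] goal-tool cm [1.13 0.   0.08]
twist [-0.003 -0.011 -0.003] t 8.4 w 0.318 F [0.67 8.23 9.29] q7 [-0.07  0.51 -0.37  1.86  0.24  0.81 -2.15]
[ 0.93  0.21 -0.08]
```

View pics/s8d.png

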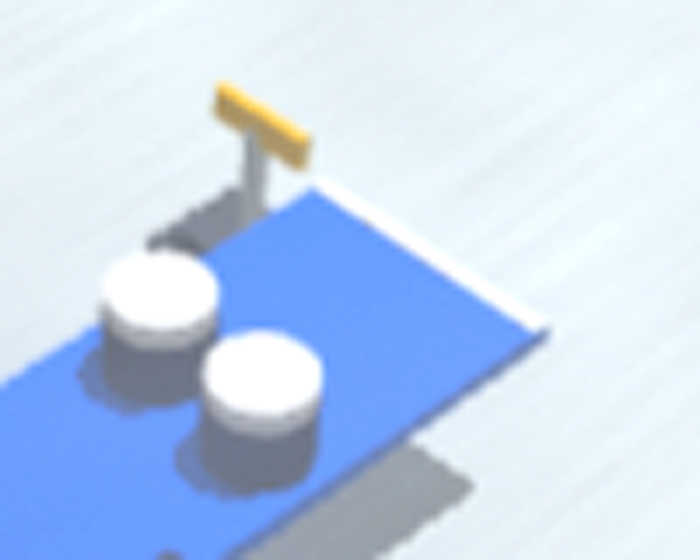

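View pics/t8c.png

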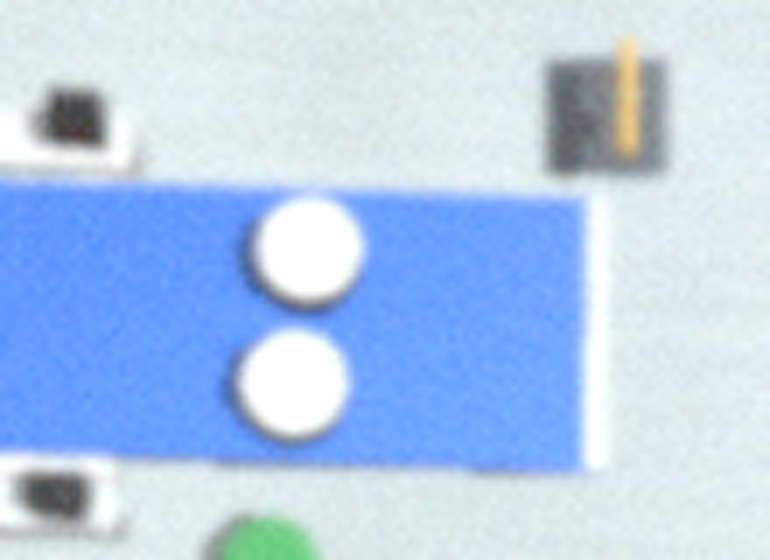

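```bash
python3 - <<'E'
from h import *
T=lambda *p:un(p,7,220,145); S=lambda *p:un(p,7,240,135)
d=np.array([-.0155,-1,0])
def show(n,P): print(n,np.round(P,4),"along",np.round(P@d,4))
show("far",onz("top",T(609,198),.09));show("near",onz("top",T(605,470),.09))
show("s far",onz("side",S(318,178),.09));show("s near",onz("side",S(551,325),.09));show("s mid",onz("side",S(440,251),.09))
show("s blade far outer top edge",onz("side",S(223,82),.094)); show("s blade near outer",onz("side",S(313,137),.094)); 
a=cv2.imread("pics/top8.png").astype(float); g=a.mean(2)
P=[]
for r in range(176,210):
    q=-np.diff(g[r,297:317]); i=np.argmax(q); w=q[max(i-2,0):i+3].clip(0); c=297+.5+(np.arange(max(i-2,0),i+3)@w)/w.sum(); P.append(onz("top",(c,r),.09))
P=np.array(P); print("auto edge along",np.median(P@d).round(4),(P@d).std().round(4))
show("hand",np.array([*env.get_state()["position"][:2],0.09])+.39*d)
E
```

```text
far [ 0.6037 -0.255   0.09  ] along 0.2456
near [ 0.4744 -0.2525  0.09  ] along 0.2451
s far [ 0.6049 -0.2504  0.09  ] along 0.241
s near [ 0.4715 -0.2508  0.09  ] along 0.2434
s mid [ 0.535  -0.2525  0.09  ] along 0.2442
s blade far outer top edge [ 0.6785 -0.2655  0.094 ] along 0.255
s blade near outer [ 0.6229 -0.2661  0.094 ] along 0.2565
auto edge along 0.2458 0.0007
hand [ 0.5362 -0.2527  0.09  ] along 0.2444
```

Remaining distance: 7.9 mm (top), about 9 mm (side), about 9 mm (grip). I'll move 8.5 mm.

jog_arm(
  plan=[
    {"travel":[0.2,0,0],"twist":[0,0,0],"grip":2},
    {"travel":[0.35,0,-0.01],"twist":[0,0,0],"grip":2},
    {"travel":[0.25,0,0],"twist":[0,0,0],"grip":2},
    {"travel":[0.1,0,0],"twist":[0,0,0],"grip":2},
    {"travel":[0,0,0],"twist":[0,0,0],"grip":2},
    {"travel":[0,0,0],"twist":[0,0,0],"grip":2},
    {"travel":[0,0,0],"twist":[0,0,0],"grip":2},
  ],
)

```text
time_s: 9.1
position: [0.5421, 0.1285, 0.0965]
ee_rot: [-0.496, 0.503, -0.503, 0.499]
wrist_force: [-0.3, 8.0, 8.3]
width: 0.325
```

```bash
python3 look.py 9; python3 - <<'E'
from h import *
a=cv2.imread("pics/side9.png"); cv2.imwrite("pics/s9d.png",cv2.resize(cv2.convertScaleAbs(a[135:215,240:340],alpha=1.6,beta=20),None,fx=7,fy=7,interpolation=cv2.INTER_CUBIC))
d=np.array([-.0155,-1,0])
a=cv2.imread("pics/top9.png").astype(float); g=a.mean(2)
P=[]
for r in range(176,210):
    q=-np.diff(g[r,299:319]); i=np.argmax(q); w=q[max(i-2,0):i+3].clip(0); c=299+.5+(np.arange(max(i-2,0),i+3)@w)/w.sum(); P.append(onz("top",(c,r),.09))
P=np.array(P); print("auto edge along",np.median(P@d).round(4),(P@d).std().round(4))
print("hand",(np.array([*env.get_state()["position"][:2],0.09])+.39*d)@d, env.get_state()["joint_vel"].round(3) if hasattr(env.get_state()["joint_vel"],'round') else env.get_state()["joint_vel"])
E
```

```text
pos [0.5421 0.1285 0.0965] dworld mm [ 0.9 -2.5 -0. ] tool cm [0.25 0.   0.1 ] goal-tool cm [0.25 0.   0.09]
twist [-0.003 -0.011 -0.003] t 9.2 w 0.324 F [-0.17  8.83  8.52] q7 [-0.06  0.51 -0.37  1.87  0.24  0.81 -2.14]
[ 1.05  0.19 -0.07]
auto edge along 0.2544 0.0006
hand 0.253230984570067 [-0.    -0.     0.001 -0.001 -0.    -0.002  0.001]
```

View pics/s9d.png

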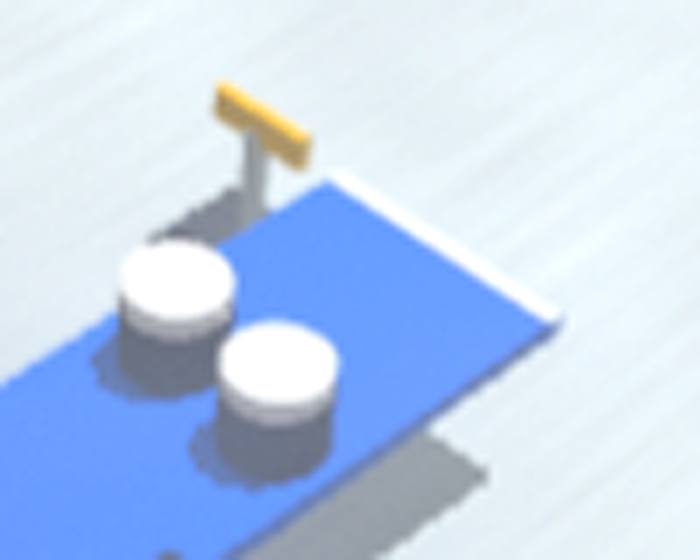

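View pics/t9c.png

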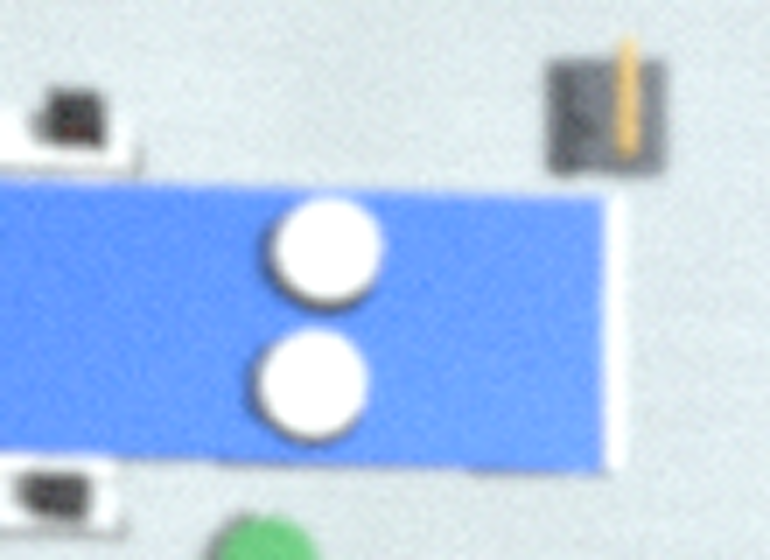

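View pics/s9c.png

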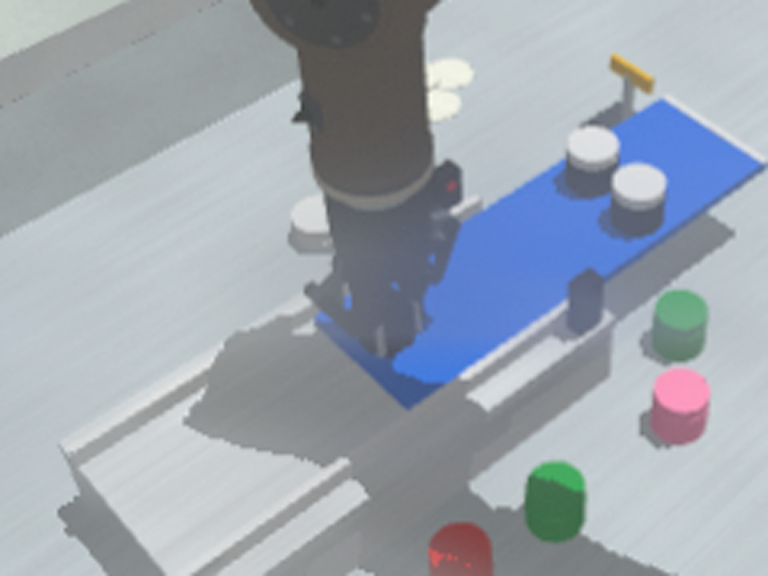

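The front edge is level with the blade to within about ±1 mm in both views, the jars are standing, and everything is at rest. Handing in.

```bash
python3 -c "
from bench import env
print(env.finish_job()); s=env.get_state(); print(s['time_s'],s['position'],s['wrist_force'])"
```

```text
the job is handed in; nothing more can be done
None
the job is handed in; nothing more can be done
```

I gripped the board's black grip block and slid the board about 19 cm straight out along the guides. Both jars rode out between the posts. I handed in at about 9.2 s while still gripping at 50 N and holding the board down; no verdict was reported.

**Last checks before handing in:**

| Check | Result |
|---|---|
| Front edge against the blade, top camera | about 1 mm beyond |
| Front edge against the blade, gripper position | level |
| Gripper tilt | about 0.004 rad |
| Gripper height | unchanged since the grasp |
| Arm | at rest |
| Force on the gripper | 8.8 N along the slide, 8.5 N vertical |
| Jars | both standing in both views |
| Gap between board corner and blade, sideways | about 18 mm |

**Where the measurements disagreed:**
- **Side camera:** it consistently showed the front edge 1 to 3 mm (6 mm on one coarse reading) further back than the top camera did. I judged the final position by eye in that view and did not re-measure it there, but it agreed.
- **Heading:** the board started about 0.01 rad off the guides, within its play, so I turned it slightly during the slide.
- **Spare jar and cup:** I did not look at them again at the end. Nothing came near either of them.

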